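Dose milling balls through the sprung shutter

ROBOT

A 6-joint arm with a two-finger parallel gripper is mounted at the origin on a cart in front of the work surface, level with it; the furniture and walls round the work are solid. World frame = base frame: x ahead of the robot, y to its left, z up, the work surface at z = 0. Lengths are in m, angles in rad, forces in N, time in s.
With the tool pointing down it reaches from about 0.3 to 0.825 m from the base axis. Payload 5.4 kg.
Tool frame: the origin (TCP) lies at the very end of the fingers, on their centre line; the grasp point (between the pads) lies 19 mm behind it; z points along the fingers, x is the direction in which the jaws open and shut, and the axes are right-handed (so a half turn about z gives the same grasp; the last joint's range is limited). The gripper opens to 92 mm and grips with 3 to 60 N. Pads are 20 mm wide; open, the fingers measure 128 mm over their backs; the gripper's body (75 mm by 189 mm) begins 69 mm behind the grasp point.
Start: joints at [-1.43, 0.158, 1.597, -0, 1.386, -0.21], TCP at [0.198, -0.54, 0.215] pointing down, gripper open.
Joint ranges: [-2.91, 2.91], [-0.94, 2.29], [0.18, 2.7], [-1.29, 4.43], [0.17, 2.64], [-3, 3]. Speed limits (rad/s): [2.57, 2.57, 3.14, 3.14, 3.14, 3.14].

INTERFACE

Orientations are given as a rotation vector (axis times angle).
In Python, from workcell import bot gives the robot as it stands. Calls block until the motion is done:
- bot.goto(position, orientation): joint-space move of the TCP to a pose.
- bot.line_to(position, rot=None, max_speed=0.15): straight line of the TCP; rot=None keeps the orientation; max_speed is the mean speed in m/s.
- bot.set_joints(angles): joint-space move.
- bot.set_gripper(opening, newtons=None): opening from 0.0 (shut) to 1.0 (fully open); newtons is the grip in N (None keeps the last); returns when the fingers have stopped.
- bot.hold(seconds).
- bot.inverse_kinematics(position, orientation): joint angles nearest the present ones, or None.
- bot.read_camera(name): name is "scene" or "top" or "wrist"; returns a dict with "pixels" (480x640x3 uint8, blue, green, red), "fx", "fy", "cx", "cy" (pixels), "R" (3x3) and "t" (3): a world point X has camera coordinates R X + t. Camera axes: x right, y down, z forward; pixel columns grow to the right and rows downward; lengths in m; the calibration is good to about 2 mm. A picture is of the moment at which its call begins. There is no depth.
A pose or a line that the arm cannot do raises bot.MotionError and nothing moves.
- bot.job_done(): hands the job in, once; it reports no verdict.
Readings, each from a call of its own:
- bot.current_clock(): time.
- bot.current_joints(): joint angles.
- bot.current_joint_vel(): joint speeds.
- bot.current_effort(): joint torques, N m.
- bot.current_ee_pos(): TCP position.
- bot.current_tool_rot(): TCP orientation.
- bot.current_contact_force(): force on the tool from outside, world axes, zero at the start.
- bot.current_ft_torque(): the same for the moment, N m.
- bot.current_opening(): opening from 0.0 (shut) to 1.0 (fully open).
Only numpy, scipy, OpenCV 4.12 (cv2) and the standard library are available. Lean on these libraries where they do the work, as an engineer would, in place of code of your own. Each camera call takes 0.05 s, during which the arm holds its last target.

TASK

Pour all six blue milling balls from the steel cup into the feeder's funnel while its shutter is shut, and stand the empty cup upright on the worktop again, clear of the feeder. Then slide the shutter out by its red grip to half travel (red pointer on the wide green mark), so that all the balls drop into the white tray, and finish holding the shutter still there with the gripper: the spring would pull it shut, so do not let go. Leave the blue and the brown jar where they are.

Things in the scene. Friction and masses are not known exactly. Their poses are not given: they have to be found in the camera images.
- cup_mid (a point): Centre, half-way up (36 mm above its foot), of the open steel cup that stands on the worktop: 70 mm wide at the rim, about 56 mm at the foot, 72 mm high, about 65 mm wide 45 mm above the foot; about 90 g. z axis up through its mouth. It holds the six balls (they lie on its floor); they roll out once it is tipped to level and a little past, about 95 to 110 degrees. Gripped lightly, the loaded cup can swing between the fingers.
- ball_0_center (a point): Centre of blue ceramic milling ball 1 of 6, 14 mm across, 11 g; in the cup at the start.
- ball_1_center (a point): Centre of blue ceramic milling ball 2 of 6, 14 mm across, 11 g; in the cup at the start.
- ball_2_center (a point): Centre of blue ceramic milling ball 3 of 6, 14 mm across, 11 g; in the cup at the start.
- ball_3_center (a point): Centre of blue ceramic milling ball 4 of 6, 14 mm across, 11 g; in the cup at the start.
- ball_4_center (a point): Centre of blue ceramic milling ball 5 of 6, 14 mm across, 11 g; in the cup at the start.
- ball_5_center (a point): Centre of blue ceramic milling ball 6 of 6, 14 mm across, 11 g; in the cup at the start.
- feeder: The fixed dosing feeder; origin on the worktop below the middle of its funnel. Its own -y axis is the direction in which the shutter slides out (towards the red grip), z up. Base 135 x 190 mm; two rails along y, 57 mm either side at most, from y = -153 to +133 mm, tops 72 mm high; a spring barrel lies along its +x side (to x = +81 mm). Funnel above it to 147 mm high.
- hopper_mouth (a point): Centre of the funnel's round open mouth, 147 mm above the worktop, 140 mm wide inside (148 mm outside); the funnel narrows to a 47 mm outlet.
- outlet (a point): Centre of the funnel's lower outlet, 47 mm wide, 67 mm above the worktop; the shutter plate lies 3 mm under it.
- tray (a point): Centre of the floor of the white catch tray under the shutter, 10 mm above the worktop; tray 112 x 125 mm outside, walls 4 mm thick and 42 mm high.
- shutter_grip (a point): Grip point in the red upright block on the end of the shutter, 122 mm above the worktop; the block is 20 mm thick along the slide (y), 32 mm wide (x), its top 22 mm above this point, its red part reaching 30 mm below. Axes as the feeder's; when shut it lies 160 mm from the funnel axis, along the feeder's -y. It moves with the shutter.
- shutter (a joint): Travel of the sprung shutter in m: 0 shut, 0.10 at the outer stop, grows as the grip is drawn away from the funnel (feeder's -y). Half travel is 0.05: there a 52 x 50 mm window in the plate lies under the outlet; shut or fully out, solid plate closes it. The spring always pulls it shut: about 2 N at 0, 7 N at half, 12 N at 0.10. At half travel the red pointer stands on the wide green mark of the robot-side rail.
- blue_jar: Blue pigment jar with white lid, 52 mm wide, 78 mm high, origin at its foot; bystander.
- brown_jar: Brown pigment jar with white lid, 52 mm wide, 78 mm high, origin at its foot; bystander.
There are look-alikes about, which are no part of the job. What is shaped like the part that bears cup_mid but purple is not meant.

How it is judged:
By the outcome, as a careful person would: the job done as asked, in the order asked, and still so for the second after the job is handed in, while the arm keeps its last pose, push and grip.
It also fails if it takes over 72 s, if anything falls off the work surface, if the arm or the gripper's body presses on something with over 40 N, if the wrist force passes 120 N, or if a joint passes its speed limit or range.

## Working session

There is one attempt and no reset: what is moved stays moved. The work goes in short steps, each a Python script; the robot and the scene stay as the last script left them, time stands still between calls to the robot, and variables do not carry over. Pictures are saved under pics/ and viewed, and the job is handed in when it is done.

```bash
ls; mkdir -p pics
python3 - <<'E'
from workcell import bot
import cv2
for n in ["scene","top","wrist"]:
    c=bot.read_camera(n); cv2.imwrite(f"pics/{n}0.png",c["pixels"])
    print(n,c["fx"],c["cx"],c["cy"],(-c["R"].T@c["t"]).round(3),c["R"][2].round(2))
print(bot.current_clock(),bot.current_tool_rot(),bot.current_opening())
E
```

```text
pics
scene 565.1230437163771 311.99238923302283 245.3274192625179 [-0.126  0.72   0.739] [ 0.61 -0.59 -0.53]
top 506.5233769157688 313.6681226631261 231.5679376122509 [0.475 0.015 1.018] [ 0.12  0.01 -0.99]
wrist 408.62585644511057 321.3979398270123 240.83288173031605 [ 0.273 -0.513  0.384] [-0.27 -0.1  -0.96]
0.15 [-2.57423391e+00  1.79910307e+00  1.45231079e-03] 0.9957325502049326
```

View pics/scene0.png

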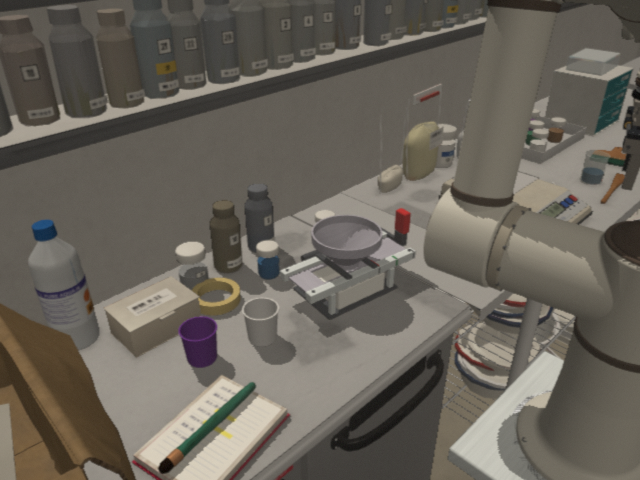

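View pics/top0.png

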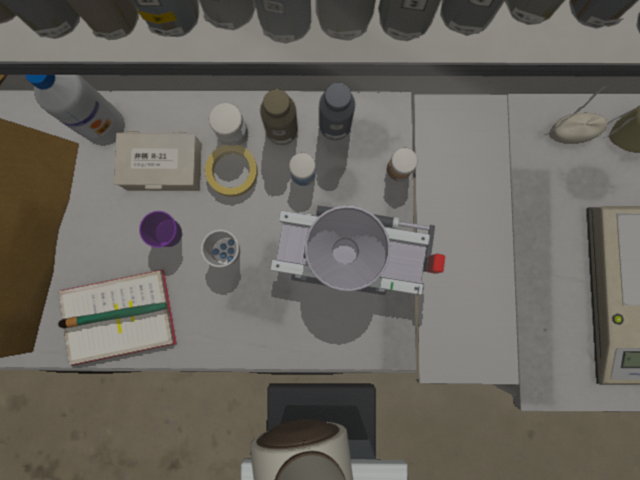

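The candidates are the steel/white cup with blue balls at top (220,249) / scene (262,322), and the purple cup at top (160,230). The one with the balls fits the description and the purple one is excluded. I'll confirm it in a crop and measure.

```bash
cat > h.py <<'E'
from workcell import bot
import cv2, numpy as np
def ray(c,u,v,z):
    d=c["R"].T@np.array([(u-c["cx"])/c["fx"],(v-c["cy"])/c["fy"],1.0]); o=-c["R"].T@c["t"]
    return o+d*(z-o[2])/d[2]
def proj(c,X):
    p=c["R"]@np.asarray(X,float)+c["t"]; return np.array([c["fx"]*p[0]/p[2]+c["cx"],c["fy"]*p[1]/p[2]+c["cy"]])
def tri(c1,p1,c2,p2):
    A=[];b=[]
    for c,p in((c1,p1),(c2,p2)):
        d=c["R"].T@np.array([(p[0]-c["cx"])/c["fx"],(p[1]-c["cy"])/c["fy"],1.0]);d/=np.linalg.norm(d)
        P=np.eye(3)-np.outer(d,d);A.append(P);b.append(P@(-c["R"].T@c["t"]))
    return np.linalg.solve(sum(A),sum(b))
E
python3 - <<'E'
from h import *
c=bot.read_camera("top");s=bot.read_camera("scene")
im=c["pixels"]
a=cv2.resize(im[200:300,130:260],None,fx=4,fy=4,interpolation=cv2.INTER_CUBIC)
b=cv2.resize(im[190:310,260:460],None,fx=4,fy=4,interpolation=cv2.INTER_CUBIC)
cv2.imwrite("pics/cropA.png",a);cv2.imwrite("pics/cropB.png",b)
b=cv2.resize(s["pixels"][190:370,170:430],None,fx=3,fy=3,interpolation=cv2.INTER_CUBIC)
cv2.imwrite("pics/cropC.png",b)
for n,k in(("top",c),("scene",s)):
    h=cv2.cvtColor(k["pixels"],cv2.COLOR_BGR2HSV)
    m=((h[...,0]<6)|(h[...,0]>174))&(h[...,1]>170)&(h[...,2]>90)
    nn,l,st,ce=cv2.connectedComponentsWithStats(m.astype(np.uint8))
    for i in range(1,nn):
        if st[i,4]>15: print(n,st[i],ce[i].round(1),ray(k,*ce[i],0.144).round(4))
E
```

```text
top [433 255  11  17 151] [438.4 262.7] [ 0.5268 -0.1945  0.144 ]
scene [397 209  12   7  49] [402.8 211.9] [ 0.5228 -0.1909  0.144 ]
```

View pics/cropA.png

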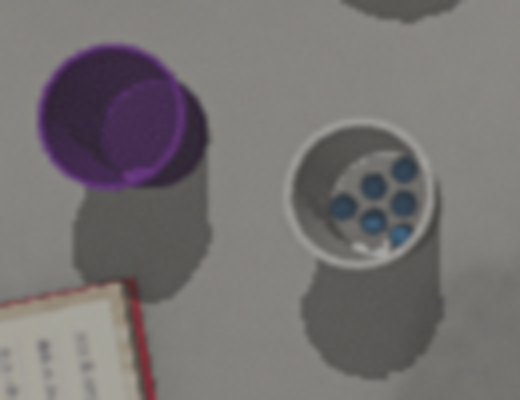

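View pics/cropB.png

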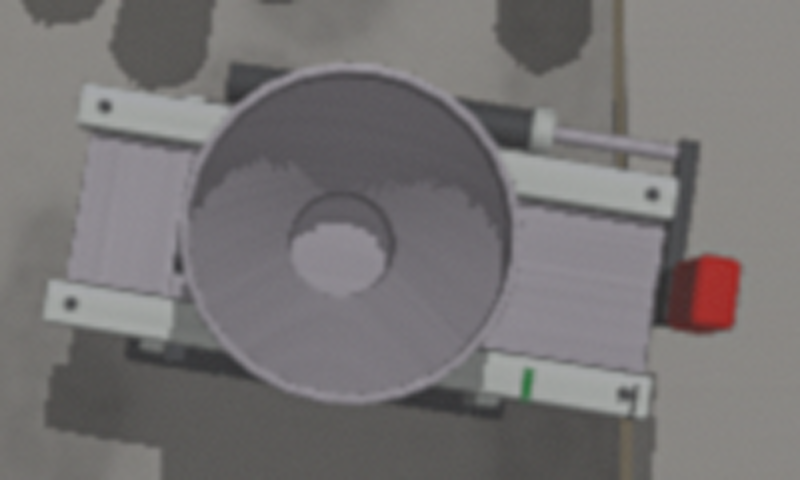

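View pics/cropC.png

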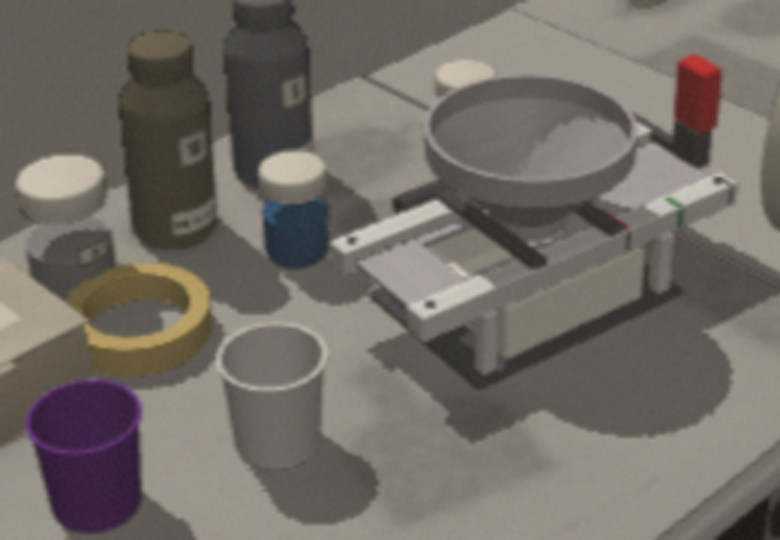

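The crop confirms it: the steel cup at top (220.5,248.5) holds six blue balls. The empty purple look-alike is on its left. Funnel mouth centre is about (347.5,248.5), red grip about (438,263), shutter shut.

Run:
```python
from h import *
c=bot.read_camera("top");s=bot.read_camera("scene")
T=lambda x,y:(260+x/4,190+y/4)
sc=[ray(c,*T(*p),0.072) for p in((104,106),(652,194),(70,303),(627,394))]
print(np.round(sc,4))
for i,j in((0,1),(2,3)):
    d=sc[j]-sc[i]; print("out dir yaw",np.degrees(np.arctan2(d[1],d[0])),np.linalg.norm(d))
print("screw mid",np.mean(sc,0))
S=lambda x,y:(170+x/3,190+y/3)
print("funnel top",ray(c,*T(350,234),0.147),"scene",ray(s,*S(530,134),0.147))
for x,y in((184,234),(516,234),(350,66),(350,402)): print(ray(c,*T(x,y),.147).round(4))
print("outlet",ray(c,*T(342,245),0.067))
print("cup top",ray(c,220.5,248.5,0.072),"scene",ray(s,*S(272,357),0.072))
for x,y in((288,194),(436,194),(362,120),(362,268)): print(ray(c,130+x/4,200+y/4,.072).round(4))
# red corners
for p in((740,262),(735,328),(690,330),(712,255)): print("red",ray(c,*T(*p),.144).round(4))
im=c["pixels"]
cv2.imwrite("pics/red.png",cv2.resize(im[245:290,415:460],None,fx=12,fy=12,interpolation=cv2.INTER_NEAREST))
print("jars",ray(c,302,162,.078),ray(c,404,158,.078))
print("proj front shelf edge rows", [proj(c,(x,0.015,0.5)).round() for x in (.7,.8,.9)])
```

```text
[[ 0.6169  0.0735  0.072 ]
 [ 0.5763 -0.184   0.072 ]
 [ 0.5239  0.0882  0.072 ]
 [ 0.4831 -0.1705  0.072 ]]
out dir yaw -98.94894791034372 0.26061347196388057
out dir yaw -98.96243109195116 0.261938979595601
screw mid [ 0.55004645 -0.04819492  0.072     ]
funnel top [ 0.55032606 -0.03789207  0.147     ] scene [ 0.54053683 -0.02697303  0.147     ]
[0.55   0.0336 0.147 ]
[ 0.5507 -0.1094  0.147 ]
[ 0.6237 -0.0381  0.147 ]
[ 0.4784 -0.0377  0.147 ]
outlet [ 0.55205515 -0.03895534  0.067     ]
cup top [0.55566978 0.1956014  0.072     ] scene [0.55309618 0.19802652 0.072     ]
[0.5555 0.2303 0.072 ]
[0.5558 0.1609 0.072 ]
[0.5906 0.1966 0.072 ]
[0.521  0.1947 0.072 ]
red [ 0.5393 -0.2061  0.144 ]
red [ 0.5109 -0.2033  0.144 ]
red [ 0.5099 -0.1839  0.144 ]
red [ 0.5423 -0.1942  0.144 ]
jars [0.72077206 0.04393238 0.078     ] [ 0.72929114 -0.14979118  0.078     ]
proj front shelf edge rows [array([318.,  80.]), array([318.,  -8.]), array([318., -92.])]
```

View pics/red.png

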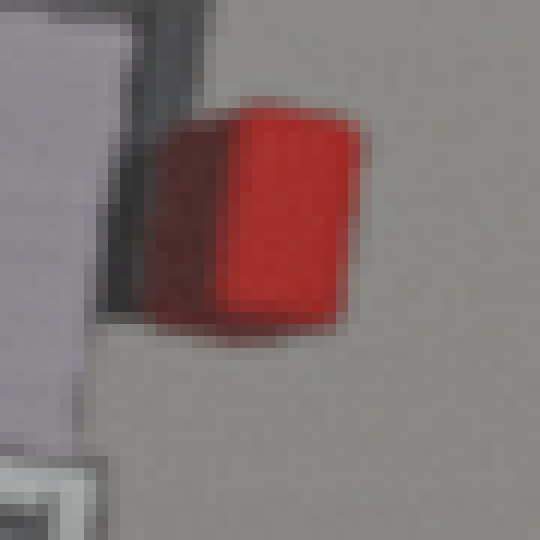

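View pics/wrist0.png

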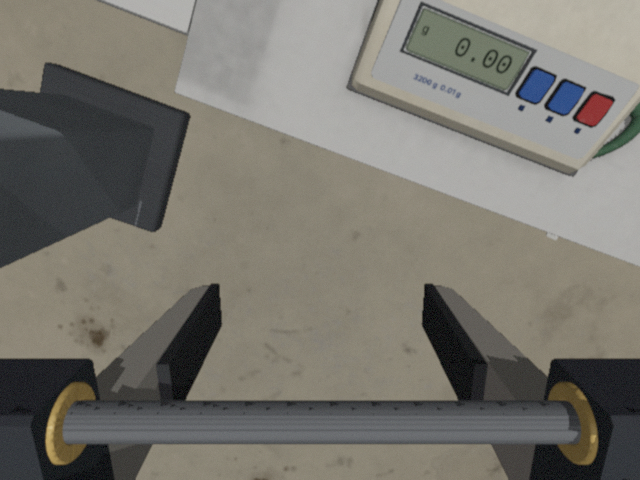

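Run:
```python
from h import *
c=bot.read_camera("top");s=bot.read_camera("scene")
cv2.imwrite("pics/top_shelf.png",cv2.resize(c["pixels"][30:130,200:420],None,fx=3.5,fy=3.5))
cv2.imwrite("pics/scene_shelf.png",cv2.resize(s["pixels"][0:220,60:400],None,fx=2.3,fy=2.3))
```

```text
(no output)
```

View pics/top_shelf.png

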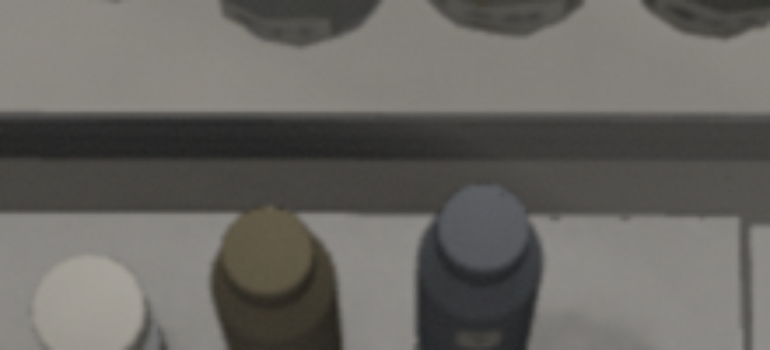

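View pics/scene_shelf.png

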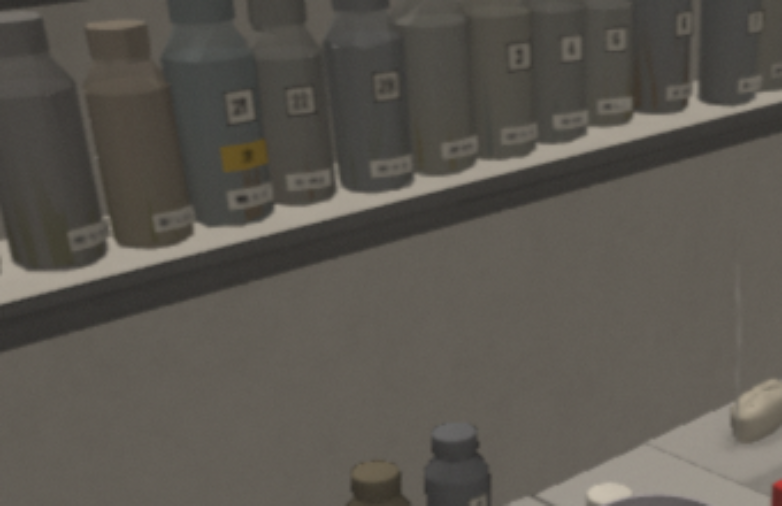

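Run:
```python
from h import *
c=bot.read_camera("top");s=bot.read_camera("scene")
def dr(c,u,v):
    d=c["R"].T@np.array([(u-c["cx"])/c["fx"],(v-c["cy"])/c["fy"],1.0]);return -c["R"].T@c["t"],d
for vt,vs in((30+113/3.5,225/2.3),(30+157/3.5,262/2.3)):
    o,d1=dr(c,200,vt);_,d2=dr(c,420,vt);n=np.cross(d1,d2)
    os,ds=dr(s,60+330/2.3,vs); print((os+ds*(n@(o-os))/(n@ds)).round(3))
print("wall foot",ray(c,310,30+212/3.5,0))
# IK survey
from scipy.spatial.transform import Rotation as Ro
cup=np.array([.555,.1965]);F=np.array([.550,-.038])
def tool(a,az):  # z points: horiz az comp sin a, down cos a ; x horizontal
    d=np.array([np.cos(az),np.sin(az),0]);z=np.sin(a)*d+np.array([0,0,-np.cos(a)])
    x=np.array([-np.sin(az),np.cos(az),0]); return [np.column_stack([sx*x,np.cross(z,sx*x),z]) for sx in(1,-1)]
for az in range(-120,61,15):
  for a in (45,60,75):
    for k in (0,1):
        azr=np.radians(az);d=np.array([np.cos(azr),np.sin(azr),0])
        def q(p,ad):
            R=tool(np.radians(ad),azr)[k]; return bot.inverse_kinematics(list(p+R[:,2]*.019),list(Ro.from_matrix(R).as_rotvec()))
        q0=q(np.array([*cup,.045]),a)
        g=np.array([*F,.215])-d*.045
        q1=q(g,a-110); 
        if q0 is not None and q1 is not None: print(az,a,k,np.round(q0,2),np.round(q1,2))
```

```text
[0.756 0.14  0.422]
[0.753 0.147 0.394]
wall foot [0.89440281 0.03084948 0.        ]
-120 45 0 [ 0.37  0.93  1.09 -0.47  1.76  0.96] [-0.74  0.21  1.96  1.09  1.49 -0.63]
-120 45 1 [ 0.37  0.93  1.09 -0.47  1.76 -2.19] [-0.74  0.21  1.96  1.09  1.49  2.51]
-120 60 0 [ 0.4   1.13  0.88 -0.61  2.    0.93] [-0.66  0.1   1.93  0.88  1.38 -0.44]
-120 60 1 [ 0.4   1.13  0.88 -0.61  2.   -2.21] [-0.66  0.1   1.93  0.88  1.38  2.71]
-120 75 0 [ 0.43  1.34  0.67 -0.78  2.22  0.85] [-0.54  0.05  1.86  0.64  1.3  -0.21]
-120 75 1 [ 0.43  1.34  0.67 -0.78  2.22 -2.29] [-0.54  0.05  1.86  0.64  1.3   2.93]
-105 45 0 [ 0.42  0.85  1.22 -0.58  1.62  0.82] [-0.7   0.34  1.79  0.97  1.67 -0.7 ]
-105 45 1 [ 0.42  0.85  1.22 -0.58  1.62 -2.32] [-0.7   0.34  1.79  0.97  1.67  2.44]
-105 60 0 [ 0.47  1.04  1.05 -0.73  1.83  0.84] [-0.63  0.22  1.79  0.8   1.55 -0.57]
-105 60 1 [ 0.47  1.04  1.05 -0.73  1.83 -2.3 ] [-0.63  0.22  1.79  0.8   1.55  2.57]
-105 75 0 [ 0.5   1.22  0.89 -0.89  2.02  0.81] [-0.53  0.14  1.77  0.59  1.44 -0.41]
-105 75 1 [ 0.5   1.22  0.89 -0.89  2.02 -2.34] [-0.53  0.14  1.77  0
[... 3664 characters left out ...]
.56  1.35 -0.63  1.86  0.76]
45 75 0 [-0.38  0.54  2.26  1.87  1.19  1.91] [-0.1   0.39  1.46 -0.47  1.69 -2.42]
45 75 1 [-0.38  0.54  2.26  1.87  1.19 -1.23] [-0.1   0.39  1.46 -0.47  1.69  0.72]
60 45 0 [-0.25  0.28  2.1   1.1   0.87  2.62] [ 0.06  0.63  1.39 -0.9   1.84 -2.47]
60 45 1 [-0.25  0.28  2.1   1.1   0.87 -0.52] [ 0.06  0.63  1.39 -0.9   1.84  0.68]
60 60 0 [-0.36  0.41  2.13  1.38  1.06  2.27] [ 0.01  0.48  1.46 -0.73  1.7  -2.52]
60 60 1 [-0.36  0.41  2.13  1.38  1.06 -0.88] [ 0.01  0.48  1.46 -0.73  1.7   0.62]
60 75 0 [-0.43  0.61  2.1   1.54  1.3   2.02] [-0.08  0.33  1.54 -0.54  1.57 -2.61]
60 75 1 [-0.43  0.61  2.1   1.54  1.3  -1.12] [-0.08  0.33  1.54 -0.54  1.57  0.53]
```

```bash
cat >> h.py <<'E'
from scipy.spatial.transform import Rotation as Ro
CUP=np.array([.555,.1965]);F=np.array([.550,-.038]); AZ=np.radians(-60); A=35.; K=0
D=np.array([np.cos(AZ),np.sin(AZ),0])
def tool(a,az=AZ,k=None):
    k=K if k is None else k; a=np.radians(a)
    d=np.array([np.cos(az),np.sin(az),0]);z=np.sin(a)*d+np.array([0,0,-np.cos(a)])
    x=np.array([-np.sin(az),np.cos(az),0])*(1 if k==0 else -1); return np.column_stack([x,np.cross(z,x),z])
def pose(g,a,**kw):
    R=tool(a,**kw); return list(np.asarray(g)+R[:,2]*.019), list(Ro.from_matrix(R).as_rotvec())
E
python3 - <<'E'
from h import *
w=bot.read_camera("wrist");c=bot.read_camera("top")
Rt=Ro.from_rotvec(bot.current_tool_rot()).as_matrix(); p=np.array(bot.current_ee_pos())
print("cam in tool",(Rt.T@(-w["R"].T@w["t"]-p)).round(3)); print(bot.current_joints())
print("purple",ray(c,158,229,.072))
for k in(0,1):
    print("k",k,"tool y at grasp",tool(35,k=k)[:,1].round(2))
    g=np.array([*CUP,.048]);H=F-D[:2]*.045
    L=[("pre",g-tool(35)[:,2]*.1,35),("g",g,35),("lift",g+[0,0,.2],35),("over",np.array([*H,.25]),35)]+[(f"t{t}",np.array([*H,.205]),35-t) for t in(0,30,60,80,90,100,110,115)]
    for n,pp,a in L:
        q=bot.inverse_kinematics(*pose(pp,a,k=k)); print(n,None if q is None else np.round(q,2))
E
```

```text
cam in tool [ 0.001 -0.08  -0.17 ]
[-1.43010580e+00  1.58385201e-01  1.59700761e+00  3.15191500e-05
  1.38621303e+00 -2.10111154e-01]
purple [0.59196668 0.3145614  0.072     ]
k 0 tool y at grasp [ 0.41 -0.71  0.57]
pre [ 0.53  0.37  1.67 -0.67  1.19  0.29]
g [ 0.43  0.48  1.72 -0.74  1.02  0.33]
lift [ 0.43  0.21  1.62 -0.63  1.31  0.08]
over [ 0.07 -0.1   1.94 -0.62  1.09 -0.22]
t0 [ 0.07 -0.05  1.98 -0.65  1.02 -0.15]
t30 [-0.19  0.03  1.8  -0.07  1.26 -0.69]
t60 [-0.38  0.27  1.58  0.26  1.64 -0.94]
t80 [-0.47  0.48  1.44  0.42  1.89 -0.99]
t90 [-0.49  0.59  1.37  0.5   2.01 -1.  ]
t100 [-0.51  0.69  1.32  0.57  2.13 -1.  ]
t110 [-0.53  0.79  1.27  0.66  2.24 -0.98]
t115 [-0.53  0.84  1.25  0.7   2.29 -0.96]
k 1 tool y at grasp [-0.41  0.71 -0.57]
pre [ 0.53  0.37  1.67 -0.67  1.19 -2.85]
g [ 0.43  0.48  1.72 -0.74  1.02 -2.81]
lift None
over [ 0.07 -0.1   1.94 -0.62  1.09  2.92]
t0 [ 0.07 -0.05  1.98 -0.65  1.02  2.99]
t30 [-0.19  0.03  1.8  -0.07  1.26  2.45]
t60 [-0.38  0.27  1.58  0.26  1.64  2.21]
t80 [-0.47  0.48  1.44  0.42  1.89  2.15]
t90 [-0.49  0.59  1.37  0.5   2.01  2.14]
t100 [-0.51  0.69  1.32  0.57  2.13  2.15]
t110 [-0.53  0.79  1.27  0.66  2.24  2.16]
t115 [-0.53  0.84  1.25  0.7   2.29  2.18]
```

```bash
sed -i 's/A=35./A=32./' h.py
python3 - <<'E'
from h import *
p=bot.current_ee_pos()
bot.line_to([p[0],p[1],.33],max_speed=.3)
g=np.array([*CUP,.050])
bot.goto(*pose([.45,.10,.33],15))
bot.goto(*pose(g-tool(A)[:,2]*.11,A))
print(bot.current_clock(),np.round(bot.current_contact_force(),1),np.round(bot.current_ee_pos(),3))
for n in("scene","wrist"): cv2.imwrite(f"pics/{n}1.png",bot.read_camera(n)["pixels"])
E
```

```text
4.6083 [-0.3  0.3  0.9] [0.532 0.238 0.129]
```

View pics/scene1.png

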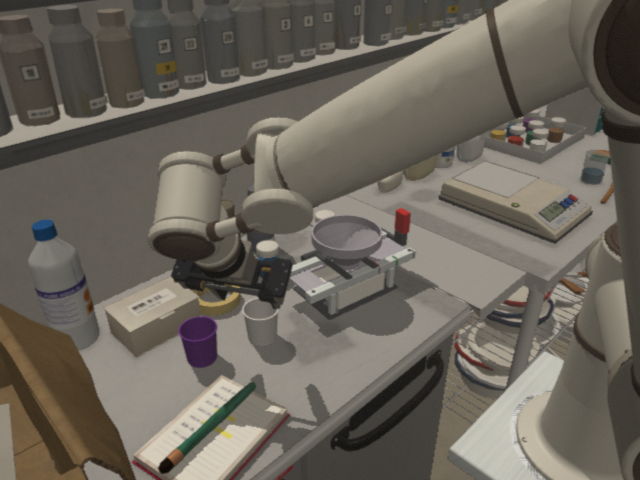

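View pics/wrist1.png

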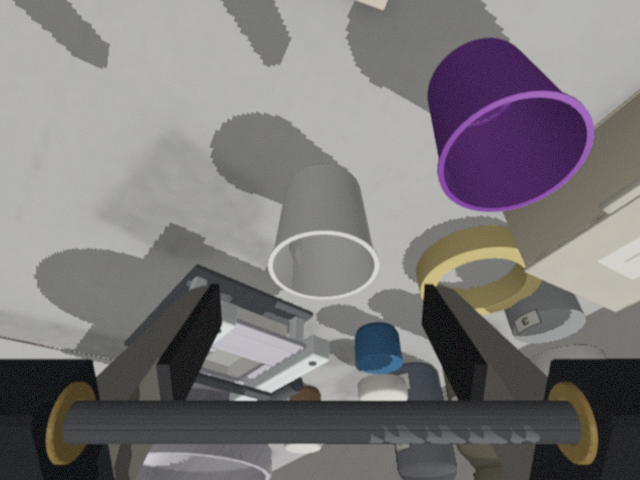

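The steel cup is centred between the fingers at wrist column 322, and the purple cup (515,120) is clear. I'm going in to grip it.

Run:
```python
from h import *
g=np.array([*CUP,.050])
bot.line_to(pose(g,A)[0],max_speed=.1)
print(np.round(bot.current_contact_force(),1))
bot.set_gripper(0.0,40); print("open",bot.current_opening()*92,np.round(bot.current_contact_force(),1))
cv2.imwrite("pics/wrist2.png",bot.read_camera("wrist")["pixels"])
bot.line_to(pose(g+[0,0,.04],A)[0],max_speed=.08)
print("open",bot.current_opening()*92,np.round(bot.current_contact_force(),1),bot.current_clock())
cv2.imwrite("pics/wrist3.png",bot.read_camera("wrist")["pixels"]);cv2.imwrite("pics/scene3.png",bot.read_camera("scene")["pixels"])
```

```text
[-0.3  0.   0.1]
open 67.70516083450293 [1.4 0.4 0.7]
open 67.749474654196 [-0.3  0.5 -1.5] 7.1583
```

View pics/wrist3.png

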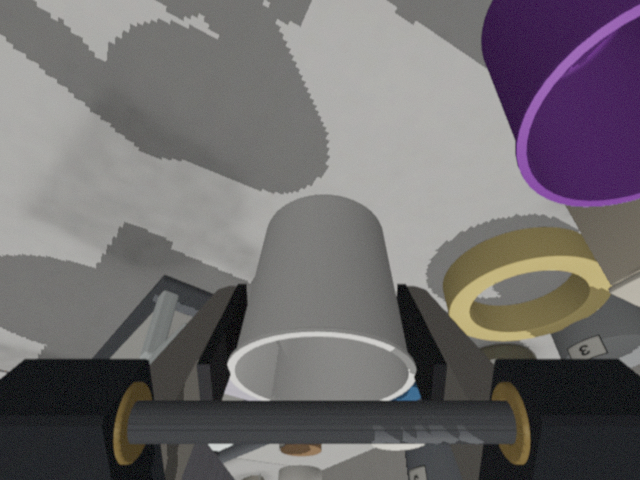

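View pics/scene3.png

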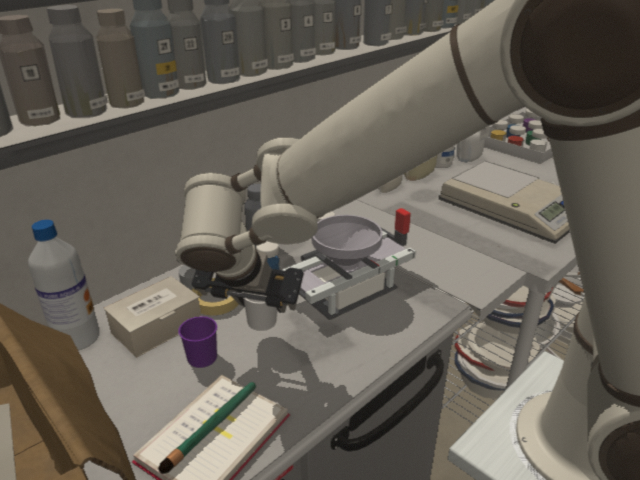

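Cup is lifted (1.5 N load, held upright, centred at column 322). Next I carry it over the funnel and tilt it partway.

Run:
```python
from h import *
g=np.array([*CUP,.050]);H=F-D[:2]*.045
bot.line_to(pose(g+[0,0,.21],A)[0],max_speed=.2)
bot.line_to(pose([*H,.26],A)[0],max_speed=.2)
bot.line_to(pose([*H,.21],A)[0],max_speed=.1)
for t in(20,40,60): bot.goto(*pose([*H,.21],A-t))
print("open",bot.current_opening()*92,np.round(bot.current_contact_force(),1),bot.current_clock(),np.round(bot.current_joints(),2))
for n in("scene","top"): cv2.imwrite(f"pics/{n}4.png",bot.read_camera(n)["pixels"])
```

```text
open 67.39353246158137 [ 0.6 -0.2 -0.5] 11.2333 [-0.4   0.3   1.55  0.29  1.68 -0.94]
```

View pics/scene4.png

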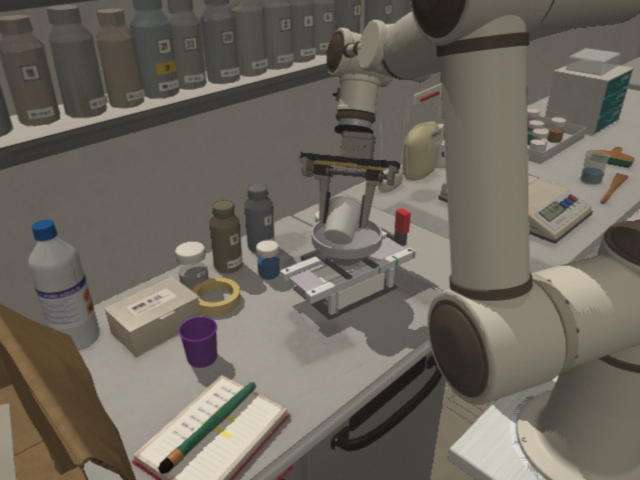

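View pics/top4.png

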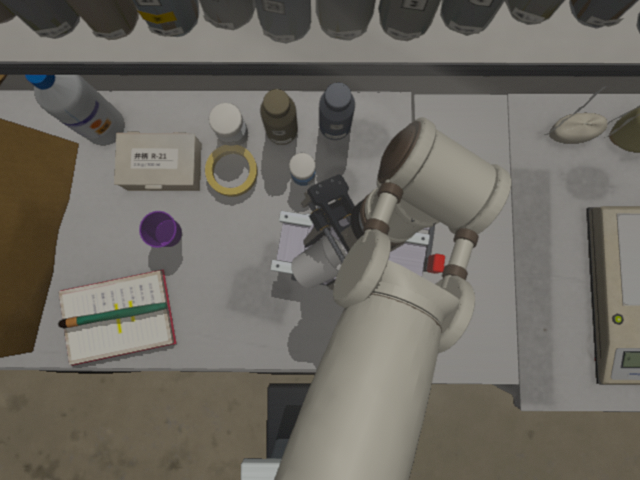

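Cup is tipped about 60° toward the funnel (scene 342,222) with no swing. I'll tip further in small steps.

Run:
```python
from h import *
H=F-D[:2]*.045
for t in(75,85,92,98,103): bot.goto(*pose([*H,.208],A-t)); bot.hold(.15)
s=bot.read_camera("scene")["pixels"]; cv2.imwrite("pics/s5a.png",cv2.resize(s[130:300,270:430],None,fx=3.5,fy=3.5,interpolation=cv2.INTER_CUBIC))
for t in(108,114): bot.goto(*pose([*H,.208],A-t)); bot.hold(.3)
bot.hold(.4)
print("open",bot.current_opening()*92,np.round(bot.current_contact_force(),1),bot.current_clock())
s=bot.read_camera("scene")["pixels"]; cv2.imwrite("pics/s5b.png",cv2.resize(s[130:300,270:430],None,fx=3.5,fy=3.5,interpolation=cv2.INTER_CUBIC))
```

```text
open 67.72636388604568 [ 0.5 -0.4 -1.3] 14.9333
```

View pics/s5a.png

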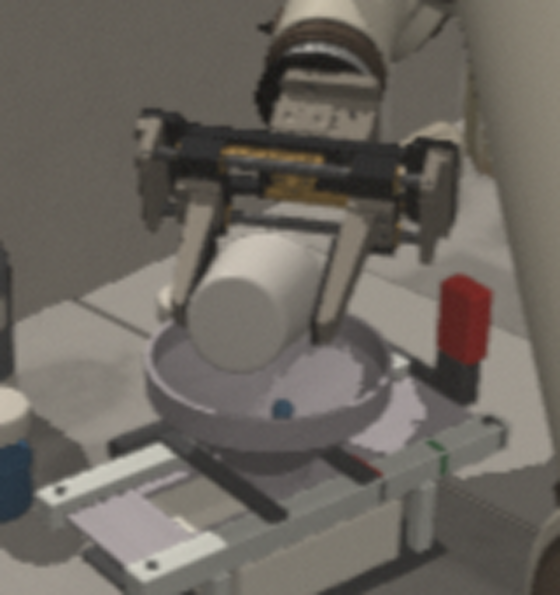

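View pics/s5b.png

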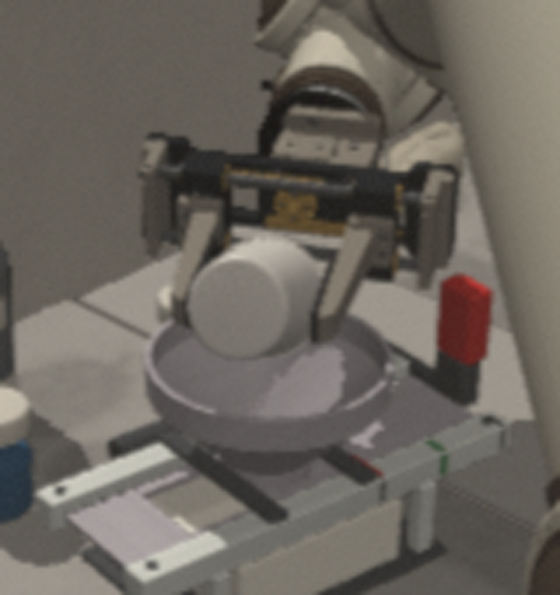

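The balls are rolling into the funnel (one visible at crop (283,410) at 103°). I'll tip a little more, set the cup back upright, and check the cup and funnel.

Run:
```python
from h import *
H=F-D[:2]*.045
bot.goto(*pose([*H,.213],A-121)); bot.hold(.4)
for t in(90,60,30): bot.goto(*pose([*H,.215],A-t))
bot.goto(*pose([*H,.26],A))
g=np.array([*CUP,.050])
bot.line_to(pose(g+[0,0,.21],A)[0],max_speed=.25)
print("open",bot.current_opening()*92,np.round(bot.current_contact_force(),1),bot.current_clock())
c=bot.read_camera("top")["pixels"]; cv2.imwrite("pics/t6.png",c)
cv2.imwrite("pics/t6c.png",cv2.resize(c[190:310,260:460],None,fx=4,fy=4,interpolation=cv2.INTER_CUBIC))
cv2.imwrite("pics/w6.png",bot.read_camera("wrist")["pixels"])
```

```text
open 67.74646850744438 [-0.1  0.2 -0.5] 18.4833
```

View pics/t6c.png

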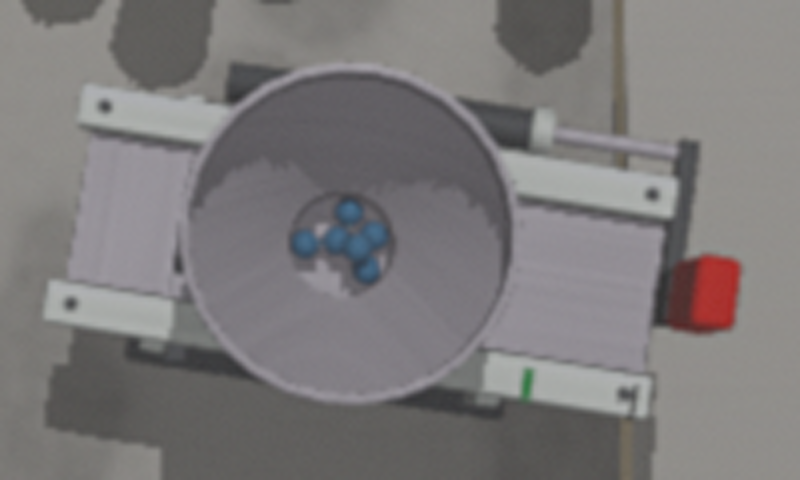

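View pics/w6.png

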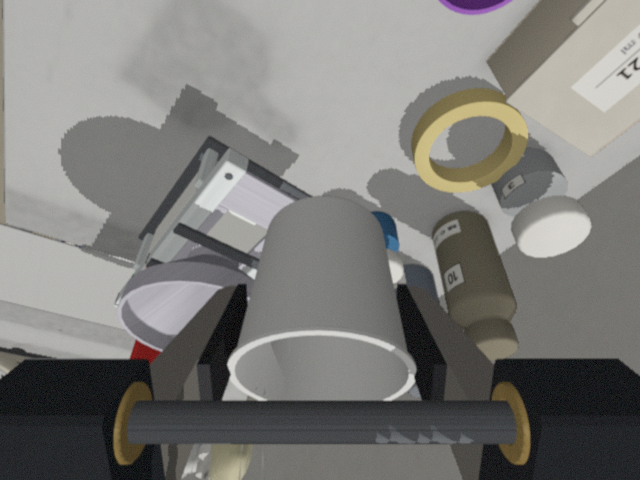

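View pics/t6.png

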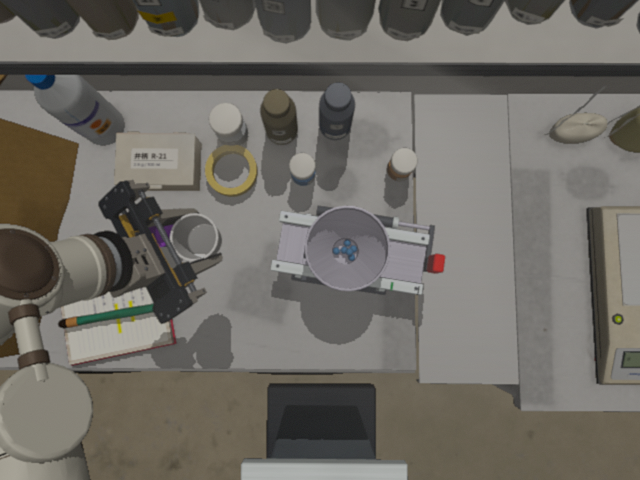

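All six balls lie at the funnel outlet and the cup is empty. Setting it down now.

Run:
```python
from h import *
g=np.array([*CUP,.050])
bot.line_to(pose(g+[0,0,.02],A)[0],max_speed=.2)
f0=np.array(bot.current_contact_force())
for dz in(.005,.002,.001,.0,-.001):
    bot.line_to(pose(g+[0,0,dz],A)[0],max_speed=.03)
    f=np.array(bot.current_contact_force())-f0; print(dz,f.round(1))
    if f[2]>2: break
bot.set_gripper(.85); bot.hold(.1); bot.set_gripper(1.0)
bot.line_to(pose(g+[0,0,dz]-tool(A)[:,2]*.11,A)[0],max_speed=.15)
bot.goto(*pose([.45,.10,.33],15))
print(bot.current_clock())
for n in("scene","top"): cv2.imwrite(f"pics/{n}7.png",bot.read_camera(n)["pixels"])
# grip IK options: jaws along feeder y
yaw=np.radians(-98.95); o=np.array([np.cos(yaw),np.sin(yaw),0])
G=np.array([*F,0])+o*.16; G[2]=.122
for s in(1,-1):
    R=np.column_stack([s*o,np.cross([0,0,-1],s*o),[0,0,-1]])
    for dz,k in((.08,0),(0,0),(0,.05)):
        q=bot.inverse_kinematics(list(G+[0,0,dz-.019]+o*k),list(Ro.from_matrix(R).as_rotvec())); print(s,dz,k,None if q is None else np.round(q,2),G)
```

```text
0.005 [-0.8 -0.8  0.1]
0.002 [-1.4 -1.   0.3]
0.001 [-0.7  0.1  0. ]
0.0 [-1.3 -1.   2.1]
23.8167
1 0.08 0 [-0.57  0.15  1.67  0.    1.32  1.15] [ 0.5251084  -0.19605192  0.122     ]
1 0 0 [-0.57  0.23  1.74  0.    1.17  1.15] [ 0.5251084  -0.19605192  0.122     ]
1 0 0.05 [-0.65  0.26  1.71  0.    1.17  1.07] [ 0.5251084  -0.19605192  0.122     ]
-1 0.08 0 [-0.57  0.15  1.67  0.    1.32 -1.99] [ 0.5251084  -0.19605192  0.122     ]
-1 0 0 [-0.57  0.23  1.74  0.    1.17 -1.99] [ 0.5251084  -0.19605192  0.122     ]
-1 0 0.05 [-0.65  0.26  1.71  0.    1.17 -2.07] [ 0.5251084  -0.19605192  0.122     ]
```

View pics/scene7.png

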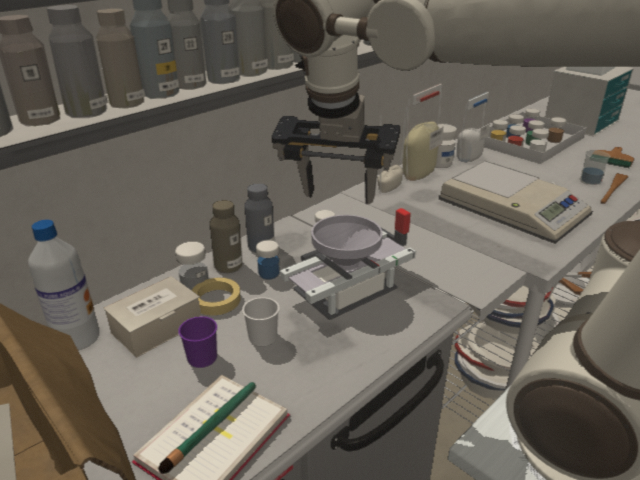

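View pics/top7.png

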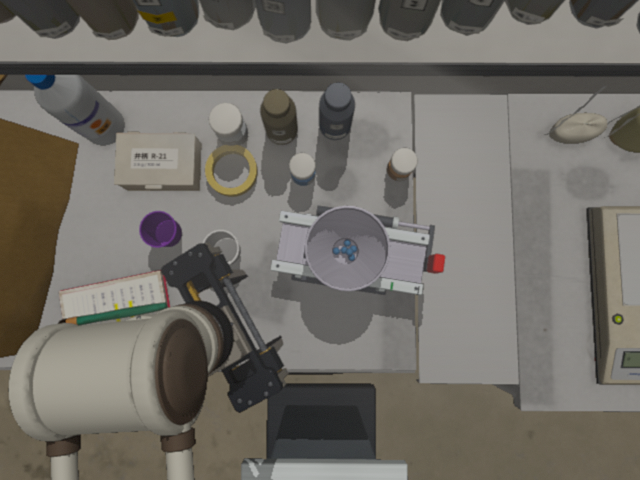

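Cup stands upright at its old place. Now the shutter grip: the measured red top agrees within 2 mm with 160 mm from the funnel axis.

```bash
cat >> h.py <<'E'
O=np.array([np.cos(np.radians(-98.95)),np.sin(np.radians(-98.95)),0])
RG=np.column_stack([-O,np.cross([0,0,-1],-O),[0,0,-1]]); RV=list(Ro.from_matrix(RG).as_rotvec())
G=np.array([.5262,-.1960,.122])
def gp(k=0,dz=0): return list(G+O*k+[0,0,dz-.019])
E
python3 - <<'E'
from h import *
bot.set_gripper(.7)
bot.goto(gp(0,.15),RV)
bot.line_to(gp(0,.05),max_speed=.2)
cv2.imwrite("pics/w8.png",bot.read_camera("wrist")["pixels"])
print(bot.current_clock(),np.round(bot.current_contact_force(),1),np.round(bot.current_joints(),2))
E
```

```text
26.6083 [ 1.1 -0.1  1. ] [-0.57  0.18  1.7  -0.    1.26 -1.99]
```

View pics/w8.png

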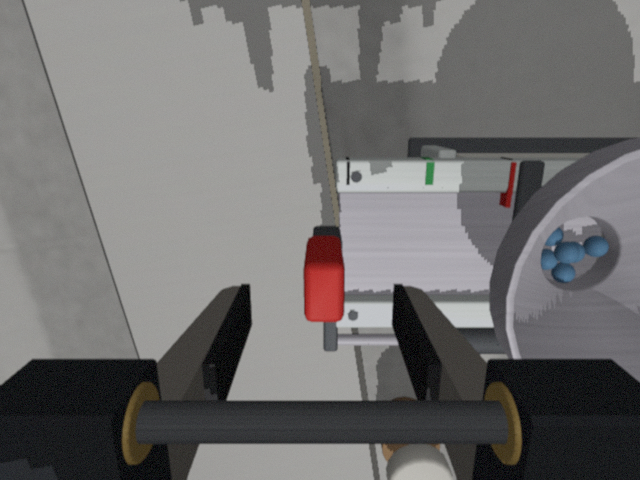

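The block is centred between the fingers at wrist (324,285). The red pointer is at (510,185) and the green mark at (430,173). I'm going down, gripping and pulling.

Run:
```python
from h import *
bot.line_to(gp(0,0),max_speed=.12)
print(np.round(bot.current_contact_force(),1))
bot.set_gripper(0,50); print("open mm",bot.current_opening()*92,np.round(bot.current_contact_force(),1))
bot.line_to(gp(.044),max_speed=.04)
print(bot.current_clock(),np.round(bot.current_contact_force(),1),((np.array(bot.current_ee_pos())-G)@O).round(4))
cv2.imwrite("pics/w9.png",bot.read_camera("wrist")["pixels"]);cv2.imwrite("pics/t9.png",bot.read_camera("top")["pixels"])
s=bot.read_camera("scene")["pixels"];cv2.imwrite("pics/s9.png",cv2.resize(s[180:330,280:450],None,fx=4,fy=4,interpolation=cv2.INTER_CUBIC))
```

```text
[-0.2 -0.2  0.6]
open mm 19.58892890210586 [0.2 1.4 1.4]
29.1667 [0.7 6.7 3.6] 0.044
```

View pics/w9.png

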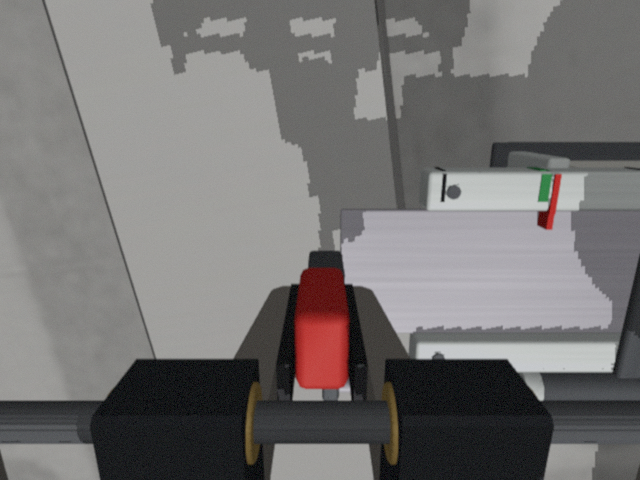

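View pics/s9.png

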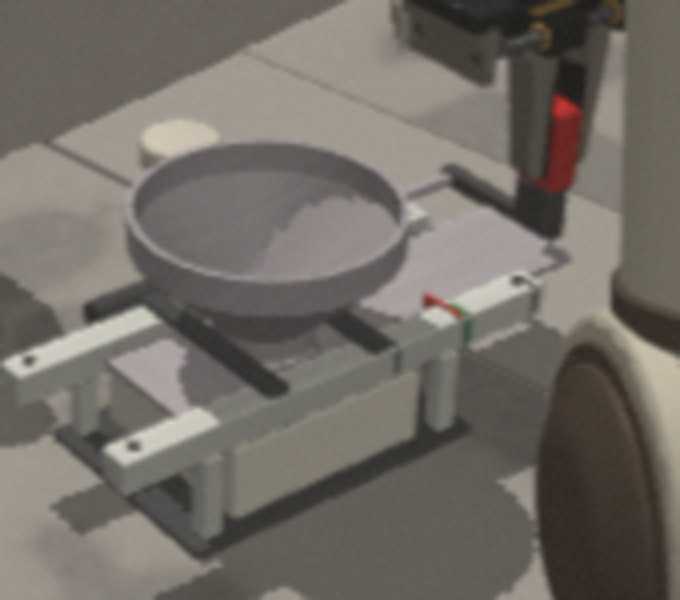

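Force is 6.7 N along the slide, close to the predicted spring force. The pointer (556,190) is just short of the green mark centre (545,187), so I'll pull the last 6 mm.

Run:
```python
from h import *
bot.line_to(gp(.050),max_speed=.02)
bot.hold(.6)
print(bot.current_clock(),np.round(bot.current_contact_force(),1),((np.array(bot.current_ee_pos())-G)@O).round(4))
w=bot.read_camera("wrist")["pixels"];cv2.imwrite("pics/w10.png",cv2.resize(w[130:250,400:640],None,fx=3.2,fy=3.2,interpolation=cv2.INTER_CUBIC))
t=bot.read_camera("top")["pixels"];cv2.imwrite("pics/t10.png",cv2.resize(t[190:310,260:460],None,fx=4,fy=4,interpolation=cv2.INTER_CUBIC));cv2.imwrite("pics/t10f.png",t)
```

```text
30.3667 [1.4 6.8 3.3] 0.0498
```

View pics/w10.png

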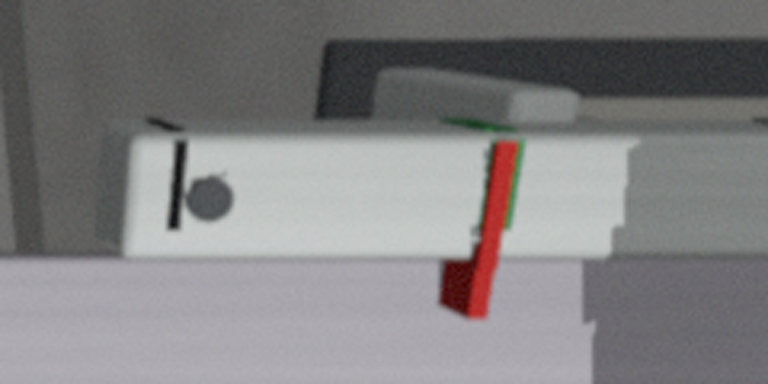

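View pics/t10.png

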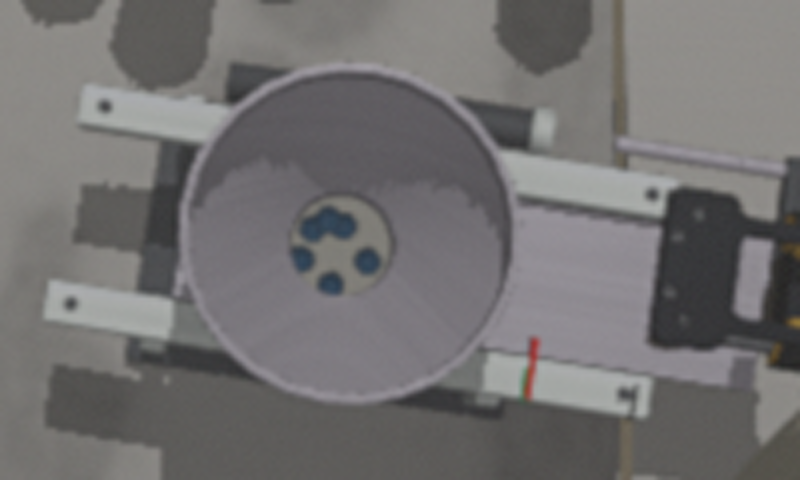

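All six balls are on the tray floor (top crop, around 300–368, 218–283) and the pointer is on the green mark. I'll check stillness and the bystanders, then hand in.

Run:
```python
from h import *
bot.hold(.5)
print(((np.array(bot.current_ee_pos())-G)@O).round(4),np.abs(bot.current_joint_vel()).max().round(4),bot.current_opening()*92)
cv2.imwrite("pics/s11.png",bot.read_camera("scene")["pixels"])
```

```text
0.0498 0.0021 19.894282639371415
```

View pics/s11.png

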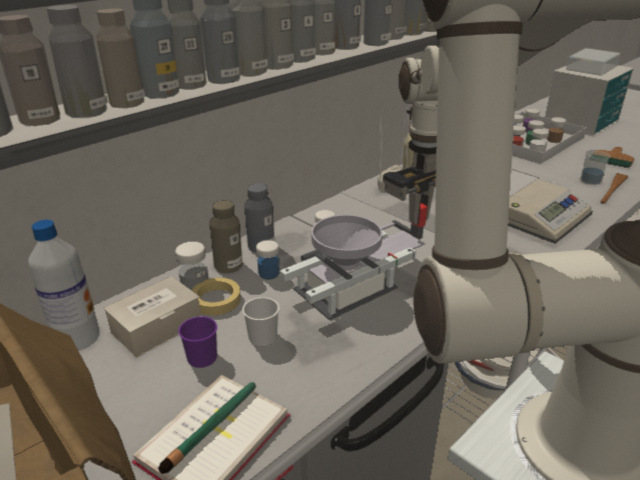

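View pics/t10f.png

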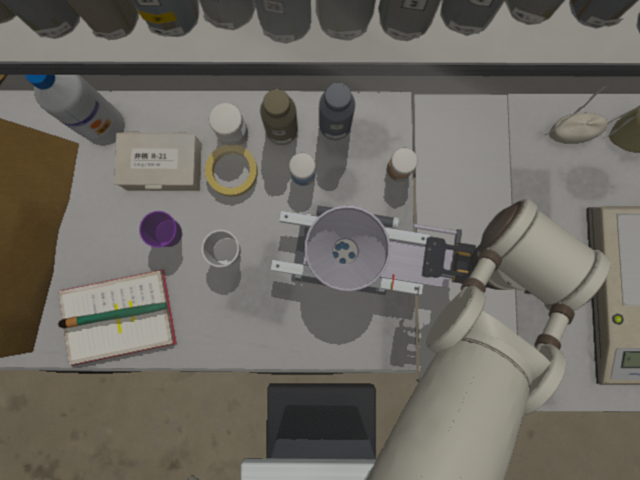

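The cup is empty and upright at (220,249), and both jars are where they were at (302,168) and (404,163). Handing in.

```bash
python3 -c "
from workcell import bot
bot.job_done(); print(bot.current_clock())"
```

```text
the job is handed in; nothing more can be done
the job is handed in; nothing more can be done
```

I poured all six balls into the funnel with the shutter shut and stood the empty cup upright back on its old spot, clear of the feeder. Then I pulled the shutter to half travel and handed the job in still holding it, at about 31 s of the 72 s.

- **Balls:** the last top view shows all six at tray level through the open outlet, and the cup empty.
- **Shutter:** the tool had moved 49.8 mm from the grip position. The red pointer stood on the green mark to within about 0.5 mm, and the spring pulled with about 7 N. The arm was still, gripping with 50 N.
- **Bystanders:** the blue and the brown jar, and the purple cup, did not move.
- **Disagreements:** the cup gripped at 67.7 mm wide, where I expected about 65 mm at that height, which did no harm. The rough scene-camera estimate of the funnel centre was about 15 mm off the top-camera one. I used the top camera's, which agreed with the outlet and with the red grip to about 2 mm.

No check failed.

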